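# Lock a hammer-head anchor into the slotted rail of a weld inspection bench

### The arm

A 6-joint arm with a two-finger parallel gripper is mounted at the origin on the work surface. World frame = base frame: x ahead of the robot, y to its left, z up, the work surface at z = 0. Lengths are in mm, angles in rad, forces in N, time in s.
With the tool pointing down it reaches from about 300 to 950 mm from the base axis. Payload 3.1 kg.
Tool frame: the origin (TCP) lies at the very end of the fingers, on their centre line; the grasp point (between the pads) lies 19 mm behind it; x points along the fingers, y is the direction in which the jaws open and shut, and the axes are right-handed (so a half turn about x gives the same grasp; the last joint's range is limited). The gripper opens to 85 mm and grips with 20 to 120 N. Pads are 22 mm wide; open, the fingers measure 114 mm over their backs; the gripper's body (76 mm by 85 mm) begins 54 mm behind the grasp point. The pads swing forward as they close: fully open they stand 13 mm farther back than shut.
Start: joints at [1.156, 0.308, 1.634, -0, 1.2, -0.07], TCP at [211.281, 588.211, 231.272] pointing down, gripper open.
Joint ranges: [-3.06, 3.06], [-0.79, 1.96], [0.05, 2.63], [-1.19, 4.34], [0.05, 2.64], [-2.94, 2.94]. Speed limits (rad/s): [2.79, 2.79, 3.14, 3.14, 3.14, 3.14].

### API

Orientations are given as a rotation vector (axis times angle).
In Python, from plant import * gives the robot as it stands.
- The arm moves only by the tool step_arm, never from a script. Its arguments are lists of equal length, an entry for each row: "delta_pos": the shift along the tool's x, y, z in mm, a list of three; "delta_rot": the turn, a rotation vector about the tool's x, y, z in degrees, a list of three; "grip": the finger opening in mm, from 0 to 85.4. In form: {"delta_pos": [[tx, ty, tz], ...], "delta_rot": [[rx, ry, rz], ...], "grip": [grip, ...]}. A call has 1 to 5 rows; each row shifts and turns the commanded pose from where the row before left it, along the tool's axes as they then stand; what a row does not reach is not made up. A row lasts 1/12 s, in which the tool goes at most 41.7 mm and 7.16 degrees, less where a joint would pass 70% of its speed; a pose out of reach is approached as far as the arm can. A call with a gripper value outside its range is refused whole. The fingers move at their own pace and stop on an object; "squeeze" is the grip in N (left out, the last holds). Time passes only in rows, so rows that do not move let the fingers close. It gives the time, the measured TCP pose, the force and the opening at its end, in the units of the state.
- read_state(): the state, without advancing time (a new reading comes with each control period).
- capture(name): name is "side" or "top" or "wrist"; returns the picture (400x640x3 uint8, blue, green, red); there is no depth.
- camera_params(name): a dict with "fx", "fy", "cx", "cy" (pixels), "R" (3x3) and "t" (3): a world point X has camera coordinates R X + t; the wrist camera has in their place "mount" (4x4, takes a point from camera to tool coordinates, whose origin is the TCP and whose axes are the tool frame's). Camera axes: x right, y down, z forward; pixel columns grow to the right and rows downward; lengths in mm; the calibration is good to about 2 mm. A picture is of the moment at which its call begins: read the wrist's pose just before it. camera_params takes no time and is no camera call.
- close_job(): hands the job in, once; it reports no verdict.
The state is a dict: "clock": time; "joint_pos": joint angles; "joint_velocities": joint speeds; "tau": joint torques, N m; "ee_pos": TCP position; "orientation": TCP orientation; "force": force on the tool from outside, world axes, zero at the start; "torque": the same for the moment, N m; "grip_width": finger opening in mm.
Only numpy, scipy, OpenCV 4.12 (cv2) and the standard library are available. Lean on these libraries where they do the work, as an engineer would, in place of code of your own. Each camera call takes 0.05 s, during which the arm holds its last target.

### The job

Set up the hold-down anchor for the next weld sample: take the anchor with the green wing grip out of its stand, push its hammer head down through the rail's slot between the two orange clips until the collar sits flat on the rail, then turn it a quarter turn so that the head lies square across the slot and catches under both lips. Leave it standing there, released, and do not disturb the other things on the bench.

Things in the scene. Friction and masses are not known exactly. Their poses are not given: they have to be found in the camera images.
- anchor_grip (a point): point on the axis inside the anchor's green plastic wing grip: 16 mm below the wing's top, 24 mm above the collar's top, 29 mm above the collar's underside, 49 mm above the head's underside. The wing is 36 (x) x 14 (y) x 40 mm high: grip it across, along y. x runs along the long side of both wing and hammer head, z up.
- anchor: the loose hammer-head anchor, about 0.16 kg, standing upright in a pocket of the stand on its collar. Origin under its head. From below: steel hammer head 34 (x) x 17 (y) x 12 mm high, the lowest 4 mm narrowed to 30 x 12; round neck 20 mm across, 8 mm long; round collar 40 mm across, 5 mm thick; green wing. Axes as at point anchor_grip.
- rail: fixed steel slotted rail, 360 mm long, 48 wide, 45 high, black end caps. Origin under its centre, on the bench; y along the slot, x across it, z up. The slot in its top is 24 mm wide between two lips 5 mm thick; inside, the channel is 42 mm wide and 36 mm high under the lips. With its collar on the rail the anchor turns freely either way.
- station: a pair of fixed orange plastic clips, one on each side wall of the rail, 30 mm long along the rail, 40 mm high; they mark where on the rail the anchor goes. Origin on the bench, half-way between the clips, under the middle of the slot; axes parallel to the rail's.
- stand: fixed black block 80 (x) x 190 (y) x 45 mm high with two pockets 41 (x) x 25 (y) mm, 32 mm deep, 100 mm apart along its y; origin under its centre. The anchor is in one of them (either), the black-knob stud in the other; collars rest on its top.
- knob_stud_grip (a point): black round-knob stud in the other pocket of the stand, same collar (40 mm across) but no hammer head and a round knob 38 mm across; point in the middle of the knob, 42 mm above its underside. Leave it.
- loupe: black loupe with a clear middle, 44 mm across, 51 mm high, standing; origin under it. Leave it.
- pouch: flat black hard pouch 85 x 165 x 18 mm, lying; origin under its centre. Leave it.
- magnifier: black hand magnifier lying flat, lens 72 mm across, 10 mm high, handle 100 mm along its +x; origin under the lens. Leave it.
- gauge: steel weld gauge 50 x 75 mm, 8 mm high, lying; origin under its centre. Leave it.
- torch: aluminium and black pocket torch lying along its y, 107 mm long, 27 mm high; origin under its centre. Leave it.
- ring_coupon: dark steel pipe ring 68 mm across, 20 mm high, lying; origin under its centre. Leave it.

How it is judged (in metres and radians):
On the way:
1. the anchor's head is through the slot between the orange clips, head along the slot, collar on the rail (z of anchor_grip in the frame of rail between 0.069 and 0.0775 m and x of anchor_grip in the frame of rail between -0.005 and 0.005 m and y of anchor_grip in the frame of station between -0.018 and 0.018 m and angle between the x axis of anchor_grip and the y axis of rail, either way round below 0.4 rad), for 0.1 s.
At the end, for the whole second after the job is handed in: The anchor stands upright (within 6 degrees), at rest, in the slot, its axis within 18 mm of the middle of the orange clips along the rail and within 5 mm of the slot's middle, its collar on the rail (within 3.5 mm), its head and wing square across the slot within 20 degrees (z of anchor_grip in the frame of rail between 0.069 and 0.0775 m and x of anchor_grip in the frame of rail between -0.005 and 0.005 m and y of anchor_grip in the frame of station between -0.018 and 0.018 m and angle between the x axis of anchor_grip and the x axis of rail, either way round below 0.35 rad and angle between anchor_grip's own z axis and vertical below 0.1 rad and linear speed of anchor below 0.02 m/s); the robot touches nothing.
It fails at once if a bystander was moved by more than 30 mm (distance of any of knob_stud_grip, loupe, pouch, magnifier, gauge, torch, ring_coupon from where it was at the start of the episode above 0.03 m).
It also fails if it takes over 45 s, if anything falls off the work surface, if the arm or the gripper's body presses on something with over 40 N, if the wrist force passes 120 N, or if a joint passes its speed limit or range.

## Working session

There is one attempt and no reset: what is moved stays moved. The work goes in short steps, Python scripts to look and compute and a tool call to move; the robot and the scene stay as the last step left them, time stands still between calls to the robot, and variables do not carry over. Pictures are saved under pics/ and viewed, and the job is handed in when it is done.

Besides the shell and the picture viewer there is one more tool, called after "Emit:" as name(argument=value, ...), one argument or row to a line, values as JSON. step_arm: Moves the arm, as the interface text tells. Its arguments: {"type":"object","properties":{"delta_pos":{"type":"array"},"delta_rot":{"type":"array"},"grip":{"type":"array"},"squeeze":{"type":"number"}},"required":["delta_pos","delta_rot","grip"]}

```bash
ls; mkdir -p pics; python3 - <<'E'
from plant import *
import cv2
s=read_state();print(s)
for n in ["side","top","wrist"]:
    cv2.imwrite(f"pics/{n}0.png",capture(n));print(n,camera_params(n))
E
```

```text
pics
{'clock': 0.0, 'joint_pos': array([ 1.15628651e+00,  3.08993881e-01,  1.63518016e+00,  1.01245056e-05,
        1.19968576e+00, -6.96980724e-02]), 'joint_velocities': array([ 1.25775990e-03, -1.25126744e-03, -5.03820137e-05,  1.30177507e-03,
       -3.89308152e-05,  6.26887481e-06]), 'tau': array([ 1.96536945e-03, -4.15247655e+01, -2.76671040e+01,  4.51911114e-05,
        1.00140867e-02, -1.13220716e-05]), 'ee_pos': array([210.95616789, 587.45922518, 230.05703775]), 'orientation': array([ 0.26886109,  1.55436138, -0.27232923]), 'force': array([ 0.2140211 , -0.30889274, -0.32275784]), 'torque': array([-9.24905505e-04, -1.96317044e-05,  8.32702668e-03]), 'grip_width': 85.36846536857712}
side {'fx': 444.59811204268544, 'fy': 444.59811204268544, 'cx': 321.4448009749305, 'cy': 202.58778494674462, 'R': array([[ 0.90407171, -0.42730988, -0.00778592],
       [-0.33262291, -0.69206703, -0.64062878],
       [ 0.26835863,  0.58176413, -0.76781127]]), 't': array([-546.47759073,  190.36707776, 1061.94005342])}
top {'fx': 403.98553601426016, 'fy': 403.98553601426016, 'cx': 315.9552001639927, 'cy': 201.81573522185255, 'R': array([[-0.00111094, -0.99982034, -0.0189221 ],
       [-0.99846199,  0.00215788, -0.05539856],
       [ 0.05542944,  0.01883145, -0.99828501]]), 't': array([-65.35847094, 579.26114375, 889.52663721])}
wrist {'fx': 307.38012296142705, 'fy': 307.38012296142705, 'cx': 319.58398244091194, 'cy': 201.05225508644733, 'mount': array([[ 4.34046588e-04, -3.08115041e-01,  9.51349007e-01,
        -1.41340833e+02],
       [ 9.99999867e-01, -1.31210345e-04, -4.98738536e-04,
        -9.82740571e-02],
       [ 2.78495676e-04,  9.51349097e-01,  3.08114943e-01,
        -7.96788670e+01],
       [ 0.00000000e+00,  0.00000000e+00,  0.00000000e+00,
         1.00000000e+00]])}
```

View pics/side0.png

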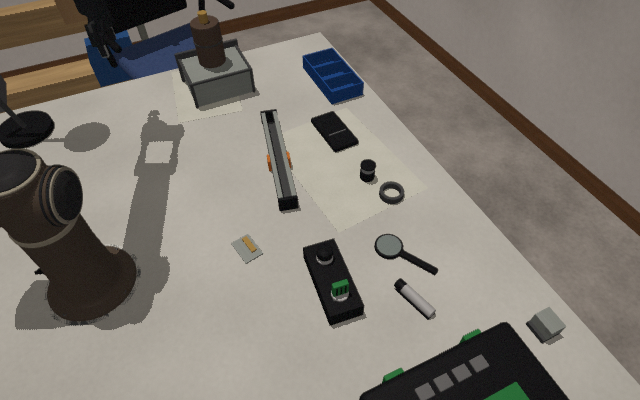

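View pics/top0.png

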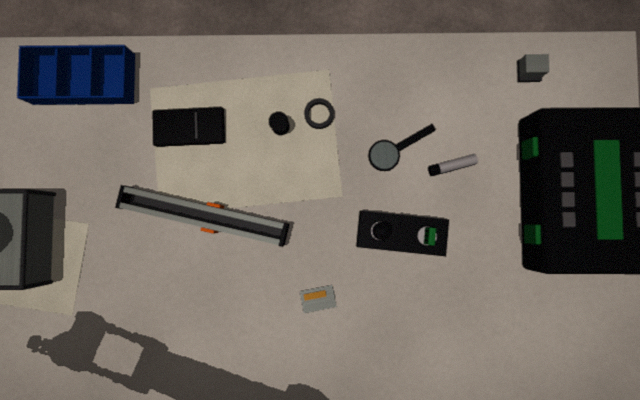

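View pics/wrist0.png

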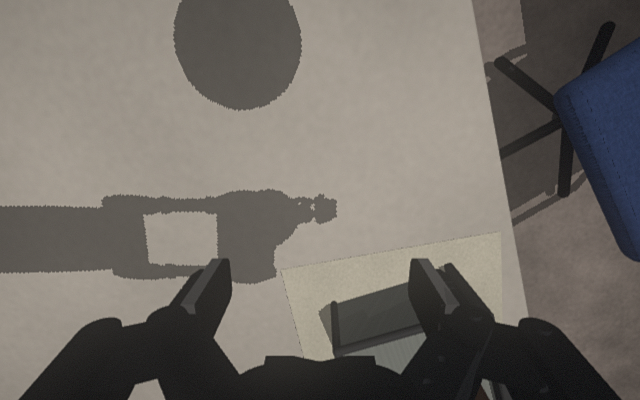

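The side and top views show the stand near top px (402,232), with the green grip at (430,237) and the knob at (380,231). The rail runs from (120,196) to (288,234), with the orange clips at about (212,205) and (210,229). I'll zoom in on both areas.

```bash
cat > h.py <<'E'
import numpy as np, cv2
from plant import *
from scipy.spatial.transform import Rotation as Rn
def ray(n,uv,st=None):
    c=camera_params(n); d=np.array([(uv[0]-c['cx'])/c['fx'],(uv[1]-c['cy'])/c['fy'],1.])
    if n=='wrist':
        st=st or read_state(); T=Rn.from_rotvec(st['orientation']).as_matrix(); M=c['mount']
        o=st['ee_pos']+T@M[:3,3]; return o,T@M[:3,:3]@d
    return -c['R'].T@c['t'], c['R'].T@d
def plane(n,uv,z,st=None):
    o,d=ray(n,uv,st); return o+d*(z-o[2])/d[2]
def tri(rs):
    A=0;b=0
    for o,d in rs:
        d=d/np.linalg.norm(d);P=np.eye(3)-np.outer(d,d);A=A+P;b=b+P@o
    return np.linalg.solve(A,b)
def proj(n,X,st=None):
    c=camera_params(n)
    if n=='wrist':
        st=st or read_state(); T=Rn.from_rotvec(st['orientation']).as_matrix(); M=c['mount']
        p=T.T@(np.array(X)-st['ee_pos']); p=M[:3,:3].T@(p-M[:3,3])
    else: p=c['R']@np.array(X)+c['t']
    return np.array([c['fx']*p[0]/p[2]+c['cx'],c['fy']*p[1]/p[2]+c['cy']])
E
python3 - <<'E'
from h import *
t=cv2.imread('pics/top0.png');s=cv2.imread('pics/side0.png')
for n,i in(('top',t),('side',s)):
    h=cv2.cvtColor(i,cv2.COLOR_BGR2HSV)
    for c,lo,hi in(('orange',(3,150,80),(15,255,255)),('green',(50,120,40),(80,255,255))):
        m=cv2.inRange(h,lo,hi);k,l,st,ce=cv2.connectedComponentsWithStats(m)
        for j in range(1,k):
            if st[j][4]>8:print(n,c,st[j],ce[j])
a=cv2.resize(t[200:265,350:455],None,fx=7,fy=7,interpolation=2);cv2.imwrite('pics/a.png',a)
a=cv2.resize(t[175:255,105:300],None,fx=4,fy=4,interpolation=2);cv2.imwrite('pics/b.png',a)
E
```

```text
top orange [206 202  15   6  50] [213.56 204.64]
top orange [201 228  13   5  42] [207.07142857 229.97619048]
top green [532 137   7  19 113] [534.68141593 146.02654867]
top green [ 594  140   30  100 2575] [608.06834951 189.39572816]
top green [535 225   6  19 112] [537.5 234. ]
top green [428 227   8  19 120] [431.40833333 236.05833333]
side orange [286 152   5  16  29] [288.4137931  158.31034483]
side orange [267 155   5  16  43] [268.8372093  162.41860465]
side green [332 279  17  18 193] [339.77720207 286.44559585]
side green [460 330  21  13  99] [470.03030303 335.22222222]
side green [382 369  22  14 113] [392.59292035 374.56637168]
side green [483 382  47  18 457] [509.16630197 393.1487965 ]
```

View pics/a.png

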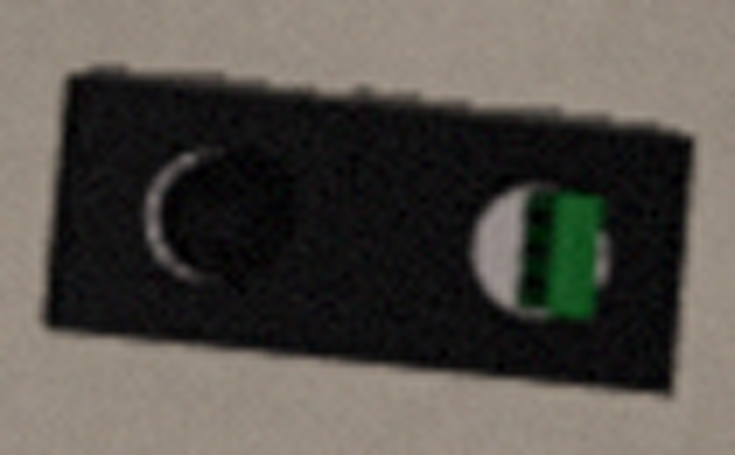

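View pics/b.png

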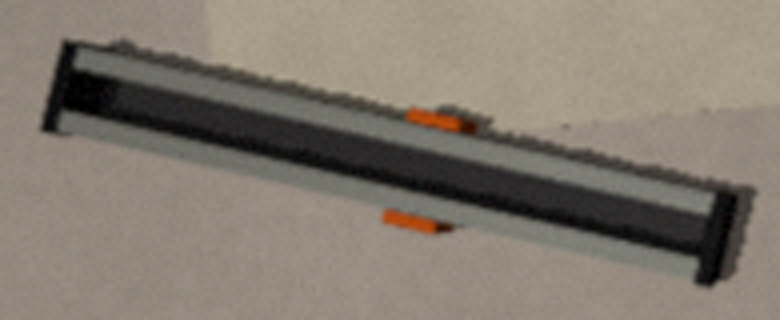

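```bash
python3 - <<'E'
from h import *
f=lambda p,k,o:(np.array(p)+.5)/k-.5+np.array(o)
A=lambda p,z:plane('top',f(p,7,(350,200)),z)[:2]
B=lambda p,z:plane('top',f(p,4,(105,175)),z)[:2]
print('stand',sc:=[A(p,45).round(1) for p in((70,72),(693,135),(672,392),(45,325))],np.mean(sc,0))
v=(sc[1]-sc[0]+sc[2]-sc[3]);print('stand y dir',np.degrees(np.arctan2(v[1],v[0])),np.linalg.norm(v)/2,np.linalg.norm(sc[0]-sc[3]))
w=[A(p,90) for p in((552,192),(605,197),(598,320),(550,317))];print('wing',np.round(w,1),np.mean(w,0)); v=w[0]-w[3]+w[1]-w[2];print(np.degrees(np.arctan2(v[1],v[0])))
print('collar',A((542,252),50))
r=[B(p,45) for p in((66,41),(737,192),(710,286),(43,131))];print('rail',np.round(r,1),np.mean(r,0));v=r[0]-r[1]+r[3]-r[2];print('rail y',np.degrees(np.arctan2(v[1],v[0])),np.linalg.norm(v)/2,np.linalg.norm(r[0]-r[3]))
# slot edges
s=[B(p,45) for p in((75,70),(715,216),(700,252),(62,112))];print('slot',np.round(s,1))
o=[plane('top',p,40)[:2] for p in((213.56,204.64),(207.07,229.98))];print('clips',o,np.mean(o,0))
o=[plane('side',p,30)[:2] for p in((288.4,158.3),(268.8,162.4))];print('clips side',o,np.mean(o,0))
print('green side',plane('side',(339.8,286.4),80))
E
```

```text
stand [array([ 559.9, -161.1]), array([ 540.2, -351.8]), array([ 461.8, -343.9]), array([ 482.2, -152.9])] [ 511.025 -252.425]
stand y dir -95.99728503447089 191.90029963499276 78.13149173028759
wing [[ 523.1 -296.9]
 [ 521.7 -312.2]
 [ 486.  -309.5]
 [ 486.9 -295.7]] [ 504.43236804 -303.55552409]
-3.0415947108684063
collar [ 504.59746968 -303.82210622]
rail [[615.6 360.2]
 [532.6  -8.2]
 [481.9   6.2]
 [566.3 371.6]] [549.10269081 182.46860197]
rail y 77.14850281904233 376.35294862752585 50.637293022829276
slot [[599.7 354.8]
 [519.6   3.7]
 [500.2  11.7]
 [576.7 361.4]]
clips [array([572.08280198, 157.40660809]), array([516.75709393, 170.91825781])] [544.41994796 164.16243295]
clips side [array([573.19236334, 156.59995422]), array([516.15793122, 165.58882771])] [544.67514728 161.09439097]
green side [ 505.58021801 -303.38756592   80.        ]
```

```bash
cat >> h.py <<'E'
def yaw(st=None):
    st=st or read_state(); T=Rn.from_rotvec(st['orientation']).as_matrix()
    return T,np.degrees(np.arctan2(T[1,1],T[0,1]))
def todo(target,ydeg):
    """delta pos in tool frame after levelling, and yaw turn about tool x"""
    st=read_state();T,y=yaw(st)
    a=np.radians(ydeg);Y=np.array([np.cos(a),np.sin(a),0]);X=np.array([0,0,-1.]);G=np.c_[X,Y,np.cross(X,Y)]
    rv=Rn.from_matrix(T.T@G).as_rotvec(degrees=True)
    print('t',st['clock'].__round__(2),'tcp',st['ee_pos'].round(1),'yaw',round(y,1),'rot',rv.round(1),'pos_tool',(T.T@(np.array(target)-st['ee_pos'])).round(1),'F',st['force'].round(1),'grip',round(st['grip_width'],1),'j',st['joint_pos'].round(2))
E
python3 - <<'E'
from h import *
print(yaw())
for y in (85,-95): todo((504.6,-303.7,170),y)
E
```

```text
(array([[-7.42381091e-04,  3.37968377e-01,  9.41157174e-01],
       [-1.70112306e-03,  9.41155644e-01, -3.37969169e-01],
       [-9.99998278e-01, -1.85192609e-03, -1.23770354e-04]]), np.float64(70.24681987331842))
t 0.15 tcp [211.  587.6 230.3] yaw 70.2 rot [-14.8  -0.    0.1] pos_tool [  61.6 -739.5  577.6] F [-0.3  0.1 -0.1] grip 85.2 j [ 1.16  0.31  1.63 -0.    1.2  -0.07]
t 0.15 tcp [211.  587.6 230.3] yaw 70.2 rot [165.2   0.2   0. ] pos_tool [  61.6 -739.5  577.6] F [-0.3  0.1 -0.1] grip 85.2 j [ 1.16  0.31  1.63 -0.    1.2  -0.07]
```

Emit:
step_arm(
  delta_pos=[
    [0,-10,4],
    [0,-20,8],
    [0,-36,16],
    [0,-36,16],
    [0,-36,16],
  ],
  delta_rot=[
    [-7.1,0,0],
    [-7.1,0,0],
    [-0.6,0,0],
    [0,0,0],
    [0,0,0],
  ],
  grip=[85,85,85,85,85],
)

```text
clock: 0.57
ee_pos: [253.0, 442.7, 230.7]
orientation: [0.066, 1.57, -0.067]
force: [0.9, -1.2, 0.7]
grip_width: 85.0
```

Emit:
step_arm(
  delta_pos=[
    [0,-37,16],
    [0,-37,16],
    [0,-37,16],
    [0,-37,16],
    [0,-37,16],
  ],
  delta_rot=[
    [0,0,0],
    [0,0,0],
    [0,0,0],
    [0,0,0],
    [0,0,0],
  ],
  grip=[85,85,85,85,85],
)

```text
clock: 0.98
ee_pos: [316.8, 251.2, 231.1]
orientation: [0.067, 1.57, -0.067]
force: [1.2, 0.8, 0.2]
grip_width: 85.0
```

Emit:
step_arm(
  delta_pos=[
    [0,-37,16],
    [0,-37,16],
    [0,-37,16],
    [0,-37,16],
    [0,-37,16],
  ],
  delta_rot=[
    [0,0,0],
    [0,0,0],
    [0,0,0],
    [0,0,0],
    [0,0,0],
  ],
  grip=[85,85,85,85,85],
)

```text
clock: 1.4
ee_pos: [380.6, 60.0, 231.4]
orientation: [0.068, 1.569, -0.068]
force: [0.4, 1.4, -0.1]
grip_width: 85.0
```

```bash
python3 -c "
from h import *
todo((504.6,-303.7,200),85)"
```

```text
t 1.4 tcp [380.6  60.  231.4] yaw 85.1 rot [ 0.1  0.  -0. ] pos_tool [  31.4 -351.6  154.9] F [ 0.4  1.4 -0.1] grip 85.0 j [ 0.04 -0.18  2.16  0.    1.17 -1.44]
```

Emit:
step_arm(
  delta_pos=[
    [3,-36,16],
    [3,-36,16],
    [3,-36,16],
    [3,-36,16],
    [3,-36,16],
  ],
  delta_rot=[
    [0,0,0],
    [0,0,0],
    [0,0,0],
    [0,0,0],
    [0,0,0],
  ],
  grip=[85,85,85,85,85],
)

```text
clock: 1.82
ee_pos: [444.8, -126.4, 216.1]
orientation: [0.069, 1.57, -0.068]
force: [0.7, 0.6, -0.9]
grip_width: 84.8
```

Emit:
step_arm(
  delta_pos=[
    [3,-36,16],
    [3,-36,16],
    [3,-36,16],
    [3,-36,16],
    [3,-25,11],
  ],
  delta_rot=[
    [0,0,0],
    [0,0,0],
    [0,0,0],
    [0,0,0],
    [0,0,0],
  ],
  grip=[85,85,85,85,85],
)

```text
clock: 2.23
ee_pos: [505.5, -302.7, 200.9]
orientation: [0.068, 1.569, -0.07]
force: [-0.1, 0.5, 0.7]
grip_width: 84.8
```

Emit:
step_arm(
  delta_pos=[
    [0,0,0],
    [0,0,0],
  ],
  delta_rot=[
    [0,0,0],
    [0,0,0],
  ],
  grip=[85,85],
)

```text
clock: 2.4
ee_pos: [504.5, -300.3, 200.3]
orientation: [0.071, 1.571, -0.069]
force: [-0.7, 0.7, -0.2]
grip_width: 85.3
```

```bash
python3 -c "
from h import *
todo((504.6,-303.7,200),85)
cv2.imwrite('pics/w1.png',capture('wrist'))"
```

```text
t 2.4 tcp [ 504.5 -300.3  200.3] yaw 84.9 rot [-0.1 -0.1 -0.1] pos_tool [ 0.3 -3.4  0.4] F [-0.7  0.7 -0.2] grip 85.3 j [-0.61  0.27  1.75  0.    1.12 -2.09]
```

View pics/w1.png

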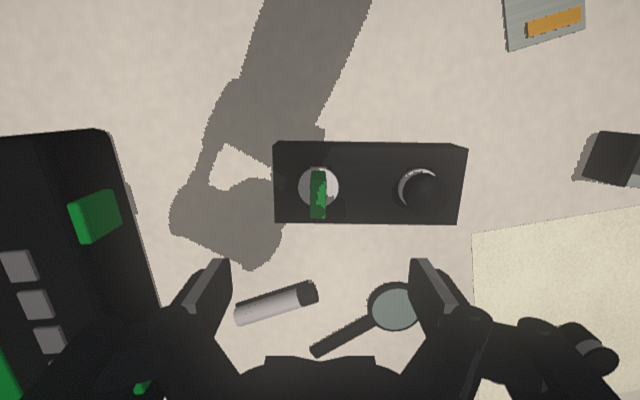

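```bash
python3 - <<'E'
from h import *
i=cv2.imread('pics/w1.png');cv2.imwrite('pics/w1c.png',cv2.resize(i[135:230,265:370],None,fx=6,fy=6,interpolation=2))
h=cv2.cvtColor(i,cv2.COLOR_BGR2HSV);m=cv2.inRange(h,(50,90,25),(85,255,255));m[:, :290]=0
c=max(cv2.findContours(m,0,2)[0],key=cv2.contourArea);print(cv2.boundingRect(c),cv2.minAreaRect(c))
E
```

```text
(311, 171, 15, 38) ((318.0, 189.5), (14.0, 37.0), 0.0)
```

View pics/w1c.png

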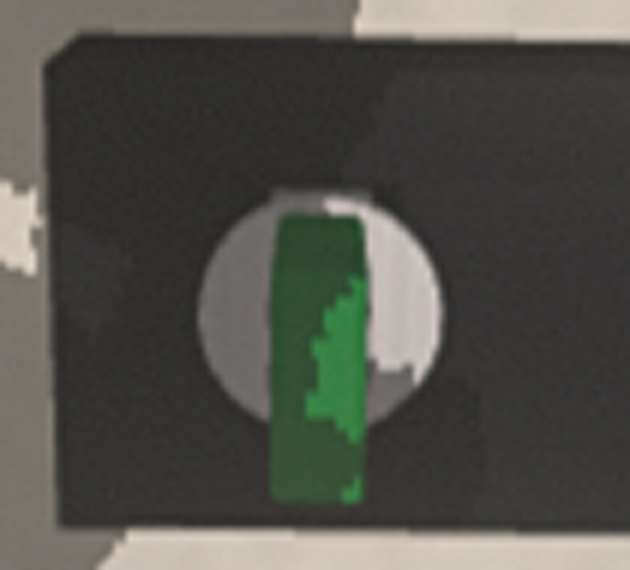

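```bash
python3 - <<'E'
from h import *
st=read_state()
f=lambda p:(np.array(p)+.5)/6-.5+np.array((265,135))
w=[plane('wrist',f(p),90,st)[:2] for p in((272,266),(369,266),(363,503),(270,503))]
print(np.round(w,1),np.mean(w,0)); v=w[3]-w[0]+w[2]-w[1];print(np.degrees(np.arctan2(v[1],v[0])))
print('collar',plane('wrist',f((321,312)),50,st))
todo((505,-303.5,56),85)
E
```

```text
[[ 485.6 -305.4]
 [ 486.8 -291.9]
 [ 522.2 -295.7]
 [ 521.  -309.2]] [ 503.90799598 -300.54553181]
-6.067078133517061
collar [ 503.6465637  -300.30574914   50.        ]
t 2.45 tcp [ 504.2 -299.   200.4] yaw 85.0 rot [-0.  -0.1 -0.1] pos_tool [144.4  -4.6   1.4] F [0.2 0.3 0. ] grip 85.2 j [-0.61  0.27  1.75  0.    1.12 -2.09]
```

Emit:
step_arm(
  delta_pos=[
    [35,-1,0],
    [35,-1,0],
    [30,0,0],
    [24,0,0],
    [12,0,0],
  ],
  delta_rot=[
    [0,0,0],
    [0,0,0],
    [0,0,0],
    [0,0,0],
    [0,0,0],
  ],
  grip=[85,85,85,85,85],
)

```text
clock: 2.87
ee_pos: [501.9, -297.7, 61.8]
orientation: [0.07, 1.576, -0.064]
force: [0.6, 0.5, -0.4]
grip_width: 85.1
```

Emit:
step_arm(
  delta_pos=[
    [7,0,0],
    [0,0,0],
    [0,0,0],
    [0,0,0],
    [0,0,0],
  ],
  delta_rot=[
    [0,0,0],
    [0,0,0],
    [0,0,0],
    [0,0,0],
    [0,0,0],
  ],
  grip=[85,40,20,10,5],
  squeeze=60,
)

```text
clock: 3.28
ee_pos: [506.2, -302.1, 60.3]
orientation: [0.066, 1.567, -0.069]
force: [1.0, -0.6, 0.3]
grip_width: 38.2
```

Emit:
step_arm(
  delta_pos=[
    [0,0,0],
    [0,0,0],
    [0,0,0],
    [0,0,0],
  ],
  delta_rot=[
    [0,0,0],
    [0,0,0],
    [0,0,0],
    [0,0,0],
  ],
  grip=[5,5,5,5],
)

```text
clock: 3.62
ee_pos: [505.5, -301.9, 59.6]
orientation: [0.067, 1.568, -0.069]
force: [-1.5, -0.1, 6.3]
grip_width: 13.1
```

```bash
python3 -c "
from h import *
todo((505,-303.5,56),85)
cv2.imwrite('pics/w2.png',capture('wrist'))"
```

```text
t 3.62 tcp [ 505.5 -301.9   59.6] yaw 85.0 rot [0.  0.1 0.1] pos_tool [ 3.6 -1.7 -0.4] F [-1.5 -0.1  6.3] grip 13.1 j [-0.61  0.45  1.83  0.    0.86 -2.1 ]
```

View pics/w2.png

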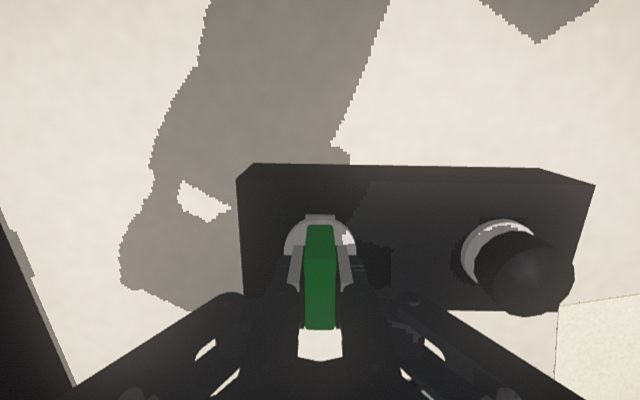

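Emit:
step_arm(
  delta_pos=[
    [-3,0,0],
    [-10,0,0],
    [-25,0,0],
    [-35,0,0],
    [-35,0,0],
  ],
  delta_rot=[
    [0,0,0],
    [0,0,0],
    [0,0,0],
    [0,0,0],
    [0,0,0],
  ],
  grip=[5,5,5,5,5],
  squeeze=80,
)

```text
clock: 4.08
ee_pos: [503.1, -300.0, 165.8]
orientation: [0.07, 1.574, -0.066]
force: [-0.3, -0.7, -1.4]
grip_width: 12.7
```

```bash
python3 -c "
from h import *
todo((544.5,163,170),85)
cv2.imwrite('pics/w3.png',capture('wrist'))"
```

```text
t 4.08 tcp [ 503.1 -300.   165.8] yaw 85.0 rot [ 0.  -0.2 -0.1] pos_tool [ -3.1 464.9   1.2] F [-0.3 -0.7 -1.4] grip 12.7 j [-0.61  0.31  1.78  0.    1.06 -2.1 ]
```

View pics/w3.png

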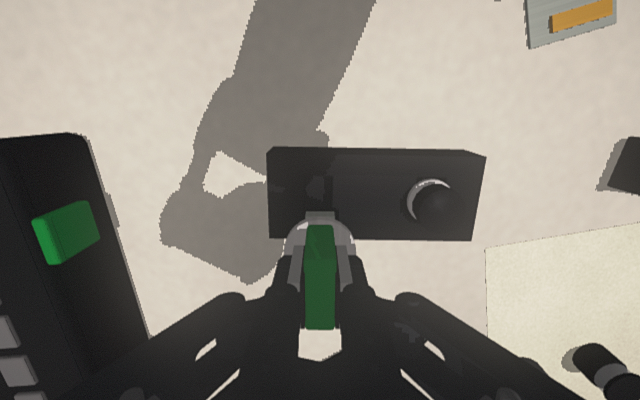

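Emit:
step_arm(
  delta_pos=[
    [-2,30,0],
    [0,40,0],
    [0,40,0],
    [0,40,0],
    [0,40,0],
  ],
  delta_rot=[
    [0,0,0],
    [0,0,0],
    [0,0,0],
    [0,0,0],
    [0,0,0],
  ],
  grip=[5,5,5,5,5],
)

```text
clock: 4.55
ee_pos: [520.4, -110.2, 168.2]
orientation: [0.069, 1.57, -0.069]
force: [1.4, -0.1, -1.7]
grip_width: 12.6
```

Emit:
step_arm(
  delta_pos=[
    [0,40,0],
    [0,40,0],
    [0,40,0],
    [0,40,0],
    [0,40,0],
  ],
  delta_rot=[
    [0,0,0],
    [0,0,0],
    [0,0,0],
    [0,0,0],
    [0,0,0],
  ],
  grip=[5,5,5,5,5],
)

```text
clock: 4.97
ee_pos: [537.7, 89.2, 168.2]
orientation: [0.068, 1.57, -0.068]
force: [1.5, -0.1, -1.1]
grip_width: 13.1
```

Emit:
step_arm(
  delta_pos=[
    [0,40,0],
    [0,25,0],
    [0,10,0],
    [0,0,0],
    [0,0,0],
  ],
  delta_rot=[
    [0,0,0],
    [0,0,0],
    [7,0,0],
    [7,0,0],
    [7,0,0],
  ],
  grip=[5,5,5,5,5],
)

```text
clock: 5.38
ee_pos: [544.2, 163.4, 168.0]
orientation: [0.358, 1.542, -0.358]
force: [-0.6, 0.7, -1.0]
grip_width: 12.7
```

Emit:
step_arm(
  delta_pos=[
    [0,0,0],
    [0,0,0],
    [0,0,0],
    [0,0,0],
    [0,0,0],
  ],
  delta_rot=[
    [7,0,0],
    [7,0,0],
    [7,0,0],
    [7,0,0],
    [7,0,0],
  ],
  grip=[5,5,5,5,5],
)

```text
clock: 5.8
ee_pos: [544.3, 161.9, 167.9]
orientation: [0.832, 1.406, -0.834]
force: [-0.2, 0.6, -1.1]
grip_width: 13.2
```

Emit:
step_arm(
  delta_pos=[
    [0,0,0],
    [0,0,0],
    [0,0,0],
    [0,0,0],
    [0,0,0],
  ],
  delta_rot=[
    [7,0,0],
    [7,0,0],
    [7,0,0],
    [7,0,0],
    [7,0,0],
  ],
  grip=[5,5,5,5,5],
)

```text
clock: 6.22
ee_pos: [544.2, 161.9, 167.9]
orientation: [1.289, 1.156, -1.291]
force: [0.3, -1.6, -1.2]
grip_width: 13.0
```

Emit:
step_arm(
  delta_pos=[
    [0,0,0],
    [0,0,0],
    [0,0,0],
  ],
  delta_rot=[
    [7,0,0],
    [0,0,0],
    [0,0,0],
  ],
  grip=[5,5,5],
)

```text
clock: 6.47
ee_pos: [544.5, 162.0, 168.0]
orientation: [1.371, 1.096, -1.372]
force: [-0.5, 0.0, -0.8]
grip_width: 12.8
```

```bash
python3 -c "
from h import *
todo((544.5,163,170),-13)
cv2.imwrite('pics/w4.png',capture('wrist'))
cv2.imwrite('pics/t4.png',capture('top')[130:280,100:300])
cv2.imwrite('pics/s4.png',capture('side')[60:240,180:400])
for n in 'ts': cv2.imwrite(f'pics/{n}4.png',cv2.resize(cv2.imread(f'pics/{n}4.png'),None,fx=3,fy=3))"
```

```text
t 6.47 tcp [544.5 162.  168. ] yaw -12.8 rot [0.2 0.  0. ] pos_tool [-2.  -0.2 -1. ] F [-0.5  0.  -0.8] grip 12.8 j [ 0.21  0.27  1.82 -0.    1.05  0.44]
```

View pics/w4.png

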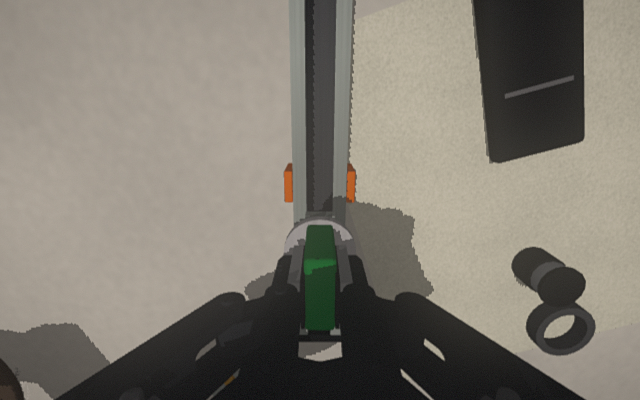

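View pics/s4.png

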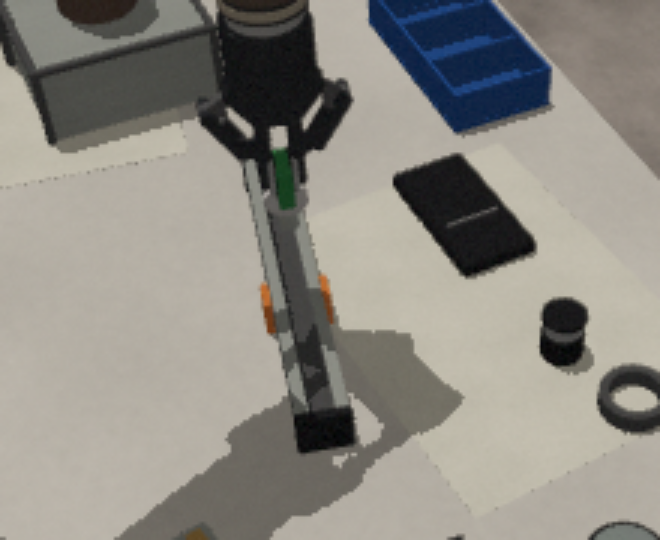

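View pics/t4.png

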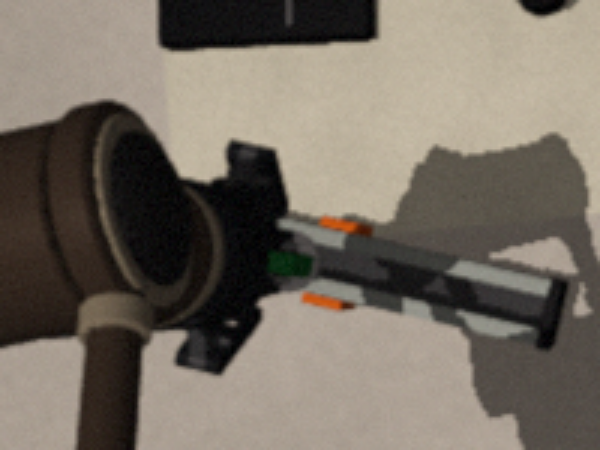

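```bash
python3 - <<'E'
from h import *
i=cv2.imread('pics/w4.png');cv2.imwrite('pics/w4c.png',cv2.resize(i[60:340,240:400],None,fx=2.1*2,fy=2.1,interpolation=2))
st=read_state();T,_=yaw(st)
h=cv2.cvtColor(i,cv2.COLOR_BGR2HSV);m=cv2.inRange(h,(3,150,80),(15,255,255));k,l,s,ce=cv2.connectedComponentsWithStats(m)
P=[]
for j in range(1,k):
    if s[j][4]>20:
        x,y,w,hh=s[j][:4];print(s[j],ce[j])
        p=np.array([[x,y],[x,y+hh],[x+w,y],[x+w,y+hh]])-.5
        q=[plane('wrist',a,40,st) for a in p]; print(np.round(q,1)); print('tool',np.round([T.T@(b-st['ee_pos']) for b in q],1)); P.append(np.mean(q,0))
print(np.mean(P[:2],0))
print('proj station top',proj('wrist',(544.5,163,45),st),proj('wrist',(544.5,163,40),st))
g=cv2.cvtColor(i,cv2.COLOR_BGR2GRAY)
for r in (100,130,150,180,200):
    print(r,g[r,284:362].tolist())
for r in (255,290,320): print(r,i[r,295:350,1].tolist())
E
```

```text
[284 164   9  38 263] [288.09885932 184.        ]
[[518.7 195.2  40. ]
 [509.6 160.9  40. ]
 [526.5 193.4  40. ]
 [517.7 159.1  40. ]]
tool [[128.2 -32.7 -26.6]
 [128.2 -34.    8.9]
 [128.2 -24.7 -26.6]
 [128.2 -25.7   8.9]]
[347 165   8  37 262] [350.37022901 184.04961832]
[[573.  181.9  40. ]
 [566.2 148.   40. ]
 [579.9 180.3  40. ]
 [573.4 146.4  40. ]]
tool [[128.2  23.2 -25.7]
 [128.2  24.1   8.9]
 [128.2  30.3 -25.7]
 [128.2  31.5   8.9]]
[545.64889475 170.65160843  40.        ]
proj station top [319.90880024 192.85990214] [319.90135242 191.31048344]
100 [163, 162, 163, 162, 161, 162, 157, 142, 139, 138, 138, 139, 137, 138, 137, 138, 137, 136, 135, 138, 137, 105, 59, 51, 52, 52, 54, 54, 53, 62, 65, 73, 72, 72, 73, 74, 70, 72, 72, 73, 73, 72, 71, 73, 73, 72, 73, 73, 71, 70, 94, 137, 137, 136, 136, 133, 134, 133, 132, 134, 133, 132, 132, 132, 132, 110, 106, 172, 175, 175, 173, 171, 168, 171, 173, 175, 173, 169]
130 [161, 160, 161, 161, 161, 162, 162, 151, 136, 134, 135, 134, 132, 134, 134, 133, 133, 133, 133, 133, 132, 120, 66, 53, 55, 56, 57, 55, 53, 56, 72, 74, 73, 74, 76, 73,
[... 1253 characters left out ...]
 176, 174, 173, 170, 172]
255 [80, 78, 81, 80, 80, 78, 79, 70, 47, 64, 68, 68, 66, 69, 67, 68, 67, 66, 68, 68, 70, 66, 66, 67, 68, 64, 68, 65, 67, 67, 66, 64, 65, 65, 67, 65, 66, 65, 61, 61, 56, 43, 58, 67, 69, 68, 67, 67, 69, 69, 67, 68, 68, 55, 50]
290 [37, 37, 55, 76, 65, 41, 36, 36, 38, 33, 56, 62, 61, 60, 62, 62, 61, 61, 59, 61, 61, 61, 58, 62, 61, 63, 59, 61, 59, 59, 61, 61, 59, 61, 58, 61, 59, 62, 58, 59, 36, 31, 33, 28, 32, 59, 77, 60, 37, 29, 32, 32, 32, 33, 32]
320 [29, 29, 33, 34, 31, 29, 30, 29, 30, 26, 46, 57, 58, 57, 57, 55, 56, 57, 58, 56, 57, 58, 56, 58, 59, 58, 58, 58, 57, 57, 56, 57, 57, 57, 58, 58, 57, 57, 57, 49, 26, 29, 32, 29, 26, 29, 32, 27, 28, 28, 28, 27, 27, 27, 24]
```

View pics/w4c.png

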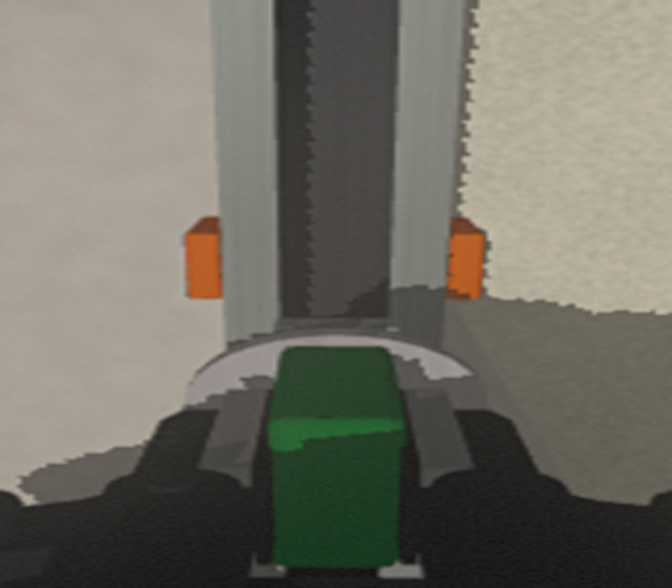

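Emit:
step_arm(
  delta_pos=[
    [20,0,-2],
    [30,0,0],
    [20,0,0],
    [8,0,0],
    [0,0,0],
  ],
  delta_rot=[
    [0,0,0],
    [0,0,0],
    [0,0,0],
    [0,0,0],
    [0,0,0],
  ],
  grip=[5,5,5,5,5],
)

```text
clock: 7.03
ee_pos: [543.0, 163.5, 87.7]
orientation: [1.369, 1.097, -1.378]
force: [-0.2, 0.2, -1.3]
grip_width: 13.1
```

```bash
python3 -c "
from h import *
todo((545,165,59.5),-13)
cv2.imwrite('pics/w5.png',cv2.resize(capture('wrist')[100:340,200:440],None,fx=2.4,fy=2.4))
cv2.imwrite('pics/s5.png',cv2.resize(capture('side')[90:220,220:350],None,fx=4.5,fy=4.5))
"
```

```text
t 7.03 tcp [543.  163.5  87.7] yaw -12.9 rot [0.1 0.1 0.3] pos_tool [28.2  1.7 -2. ] F [-0.2  0.2 -1.3] grip 13.1 j [0.22 0.38 1.86 0.   0.9  0.44]
```

View pics/w5.png

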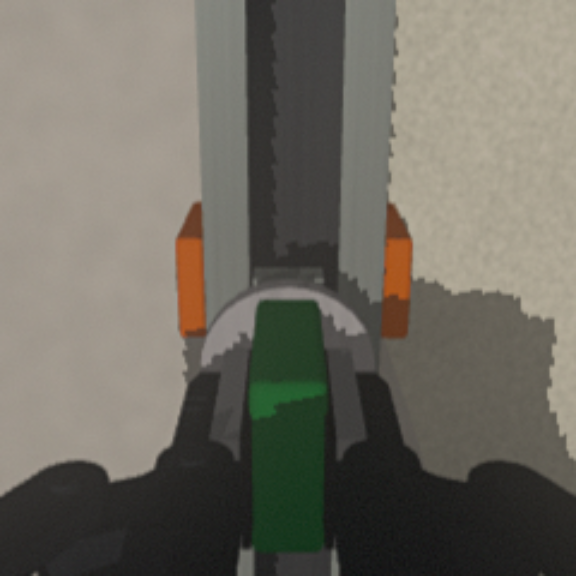

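View pics/s5.png

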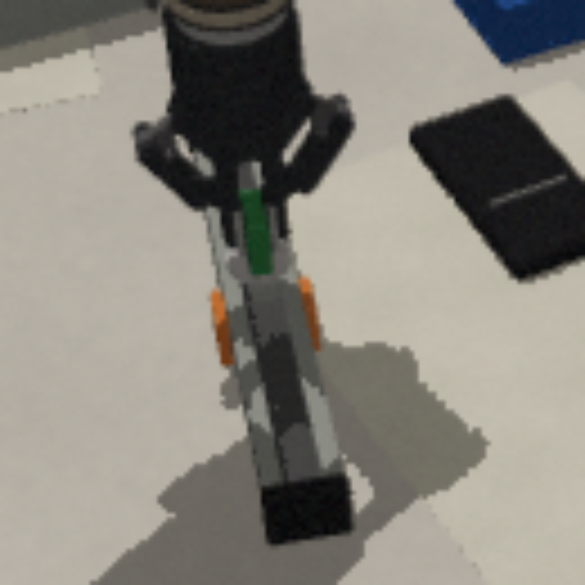

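Emit:
step_arm(
  delta_pos=[
    [0,1.7,-3],
    [6,0,0],
    [6,0,0],
    [6,0,0],
    [0,0,0],
  ],
  delta_rot=[
    [0,0,0],
    [0,0,0],
    [0,0,0],
    [0,0,0],
    [0,0,0],
  ],
  grip=[5,5,5,5,5],
)

```text
clock: 7.55
ee_pos: [546.5, 166.3, 70.9]
orientation: [1.372, 1.095, -1.376]
force: [-0.8, -0.0, -2.4]
grip_width: 12.6
```

Emit:
step_arm(
  delta_pos=[
    [4,0,0],
    [3,0,0],
    [2,0,0],
    [0,0,0],
  ],
  delta_rot=[
    [0,0,0],
    [0,0,0],
    [0,0,0],
    [0,0,0],
  ],
  grip=[5,5,5,5],
)

```text
clock: 7.88
ee_pos: [547.2, 166.4, 62.6]
orientation: [1.373, 1.094, -1.375]
force: [-1.1, 0.6, -1.7]
grip_width: 12.7
```

```bash
python3 -c "
from h import *
todo((545,165,59.5),-13)
cv2.imwrite('pics/w6.png',cv2.resize(capture('wrist')[100:340,200:440],None,fx=2.4,fy=2.4))
cv2.imwrite('pics/s6.png',cv2.resize(capture('side')[90:220,220:350],None,fx=4.5,fy=4.5))
"
```

```text
t 7.88 tcp [547.2 166.4  62.6] yaw -13.0 rot [0.  0.  0.1] pos_tool [ 3.1 -1.8  1.9] F [-1.1  0.6 -1.7] grip 12.7 j [ 0.22  0.42  1.86 -0.    0.85  0.45]
```

View pics/w6.png

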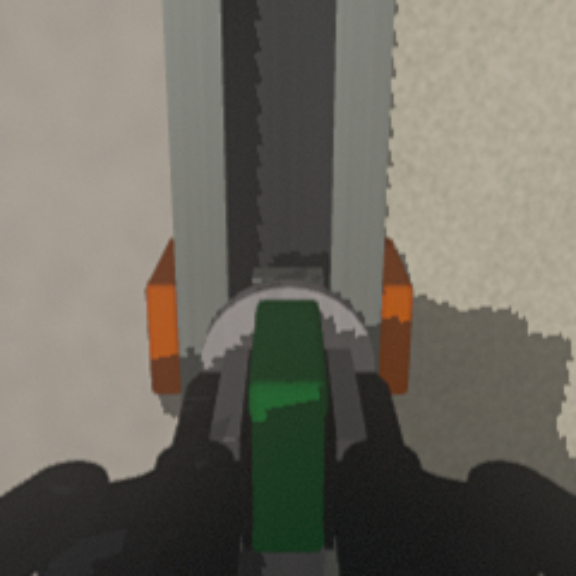

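View pics/s6.png

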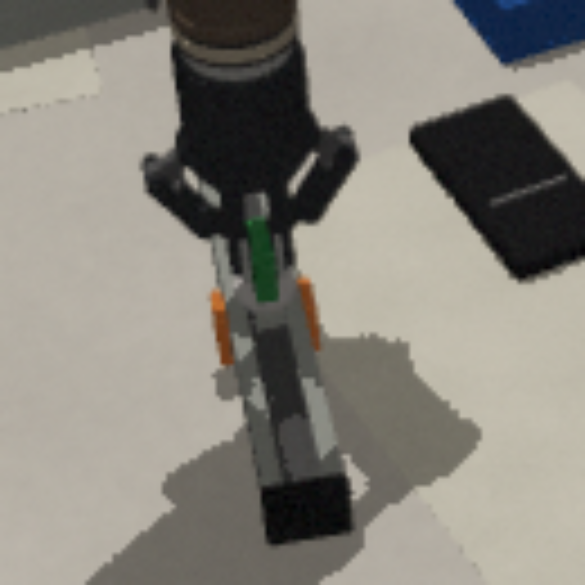

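Emit:
step_arm(
  delta_pos=[
    [0,-1.6,0],
    [1.5,0,0],
    [1.5,0,0],
    [1,0,0],
    [0,0,0],
  ],
  delta_rot=[
    [0,0,0],
    [0,0,0],
    [0,0,0],
    [0,0,0],
    [0,0,0],
  ],
  grip=[5,5,5,5,5],
)

```text
clock: 8.4
ee_pos: [546.4, 167.0, 59.6]
orientation: [1.374, 1.093, -1.373]
force: [-0.6, 0.2, 0.4]
grip_width: 12.8
```

```bash
python3 -c "
from h import *
todo((545,165,59.5),-13)
cv2.imwrite('pics/w7.png',cv2.resize(capture('wrist')[100:340,200:440],None,fx=2.4,fy=2.4))
cv2.imwrite('pics/s7.png',cv2.resize(capture('side')[90:220,220:350],None,fx=4.5,fy=4.5))
"
```

```text
t 8.4 tcp [546.4 167.   59.6] yaw -13.0 rot [ 0. -0. -0.] pos_tool [ 0.1 -0.9  2.2] F [-0.6  0.2  0.4] grip 12.8 j [ 0.22  0.43  1.87 -0.    0.85  0.45]
```

View pics/w7.png

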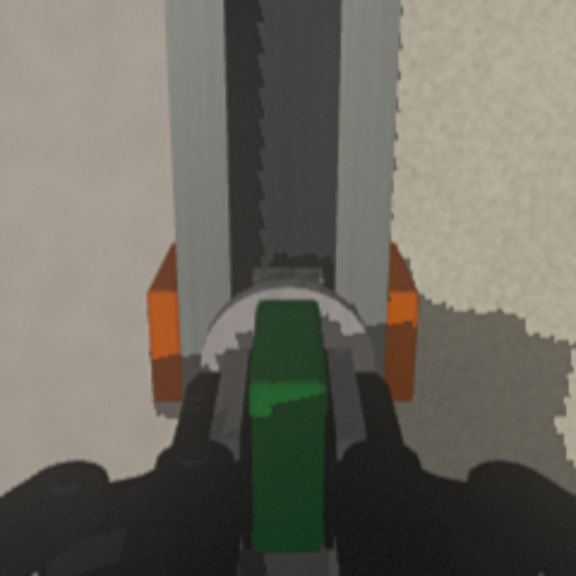

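View pics/s7.png

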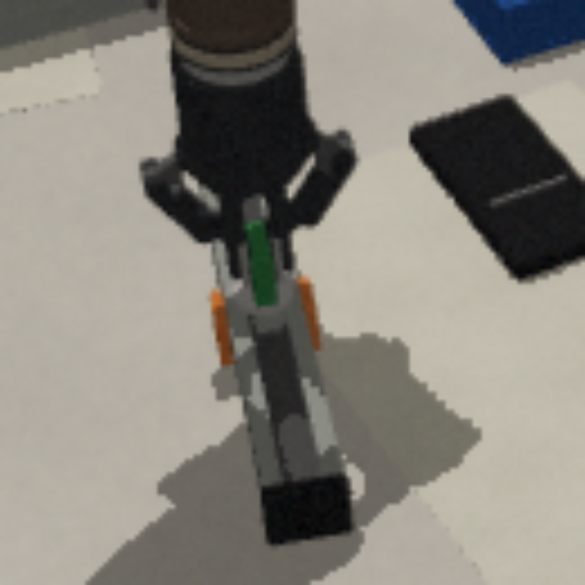

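Emit:
step_arm(
  delta_pos=[
    [0.8,-0.6,0],
    [0,0,0],
    [0,0,0],
  ],
  delta_rot=[
    [0,0,0],
    [0,0,0],
    [0,0,0],
  ],
  grip=[5,5,5],
)

```text
clock: 8.75
ee_pos: [546.4, 167.0, 59.6]
orientation: [1.374, 1.093, -1.372]
force: [-0.3, -1.1, 5.7]
grip_width: 12.6
```

Emit:
step_arm(
  delta_pos=[
    [-0.3,0.2,0],
    [0,0.2,0],
    [0,0.2,0],
    [0,0.2,0],
    [0,0.2,0],
  ],
  delta_rot=[
    [-7,0,0],
    [-7,0,0],
    [-7,0,0],
    [-7,0,0],
    [-7,0,0],
  ],
  grip=[5,5,5,5,5],
)

```text
clock: 9.17
ee_pos: [547.1, 167.0, 59.6]
orientation: [0.917, 1.368, -0.916]
force: [-2.6, -2.0, 4.4]
grip_width: 12.7
```

```bash
python3 -c "
from h import *
todo((545,165,59.5),77)"
```

```text
t 9.17 tcp [547.1 167.   59.6] yaw 22.4 rot [-54.6   0.   -0. ] pos_tool [ 0.1 -2.7  1.1] F [-2.6 -2.   4.4] grip 12.7 j [ 0.22  0.43  1.87 -0.    0.85 -0.17]
```

Emit:
step_arm(
  delta_pos=[
    [0,0.2,0],
    [0,0.2,0],
    [0,0.2,0],
    [0,0.2,0],
    [0,0.2,0],
  ],
  delta_rot=[
    [-7,0,0],
    [-7,0,0],
    [-7,0,0],
    [-7,0,0],
    [-7,0,0],
  ],
  grip=[5,5,5,5,5],
)

```text
clock: 9.58
ee_pos: [546.8, 166.2, 59.6]
orientation: [0.443, 1.525, -0.448]
force: [-3.8, -4.6, 8.6]
grip_width: 13.0
```

Emit:
step_arm(
  delta_pos=[
    [0,0.2,0],
    [0,0.2,0],
    [0,0.2,0],
    [0,0,0],
    [0,0,0],
  ],
  delta_rot=[
    [-7,0,0],
    [-7,0,0],
    [-4,0,0],
    [0,0,0],
    [0,0,0],
  ],
  grip=[5,5,5,5,5],
)

```text
clock: 10.0
ee_pos: [546.8, 166.5, 59.6]
orientation: [0.202, 1.563, -0.207]
force: [-4.0, -5.3, 8.0]
grip_width: 13.2
```

```bash
python3 -c "
from h import *
todo((545,165,59.5),77)
cv2.imwrite('pics/w8.png',cv2.resize(capture('wrist')[100:340,160:480],None,fx=2.4,fy=2.4))
cv2.imwrite('pics/s8.png',cv2.resize(capture('side')[90:220,220:350],None,fx=4.5,fy=4.5))
"
```

```text
t 10.0 tcp [546.8 166.5  59.6] yaw 75.1 rot [-1.9 -0.1  0.2] pos_tool [ 0.1 -1.9 -1.4] F [-4.  -5.3  8. ] grip 13.2 j [ 0.22  0.43  1.86 -0.    0.85 -1.09]
```

View pics/w8.png

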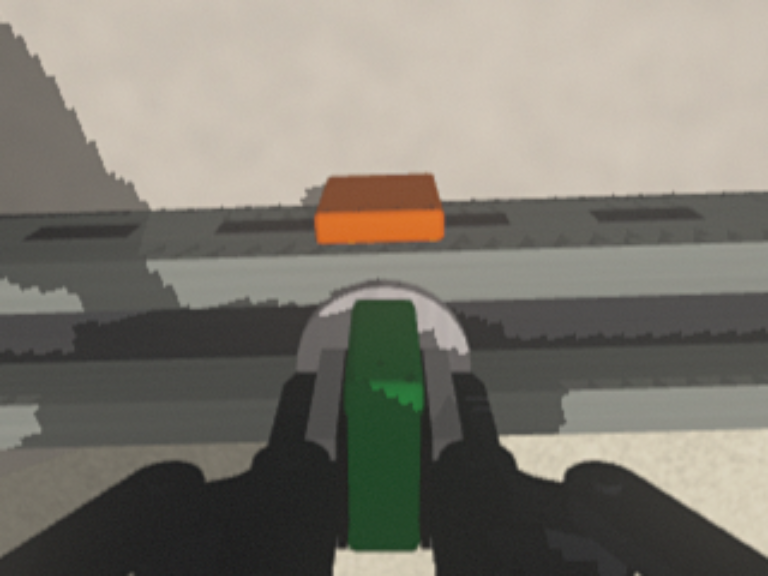

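View pics/s8.png

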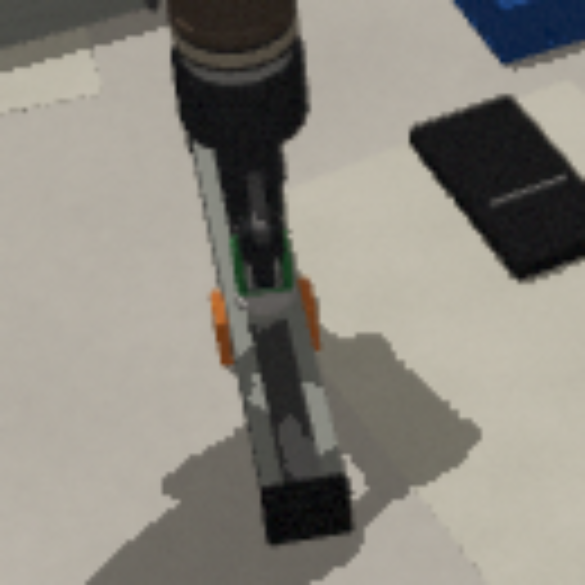

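Emit:
step_arm(
  delta_pos=[
    [-0.3,-0.4,-0.8],
    [0,0,0],
    [0,0,0],
    [0,0,0],
    [0,0,0],
  ],
  delta_rot=[
    [-2,0,0],
    [0,0,0],
    [0,0,0],
    [0,0,0],
    [0,0,0],
  ],
  grip=[5,5,30,60,60],
)

```text
clock: 10.52
ee_pos: [546.8, 168.3, 58.8]
orientation: [0.178, 1.563, -0.178]
force: [0.4, 0.5, -0.4]
grip_width: 48.4
```

Emit:
step_arm(
  delta_pos=[
    [0,0,0],
    [0,0,0],
    [0,0,0],
    [0,0,0],
    [0,0,0],
  ],
  delta_rot=[
    [0,0,0],
    [0,0,0],
    [0,0,0],
    [0,0,0],
    [0,0,0],
  ],
  grip=[60,60,60,60,60],
)

```text
clock: 10.93
ee_pos: [546.7, 168.0, 59.0]
orientation: [0.178, 1.564, -0.177]
force: [0.2, -0.0, 0.3]
grip_width: 60.1
```

```bash
python3 -c "
from h import *
todo((545,165,59.5),77)
cv2.imwrite('pics/w9.png',cv2.resize(capture('wrist')[100:340,160:480],None,fx=2.4,fy=2.4))
"
```

```text
t 10.93 tcp [546.7 168.   59. ] yaw 77.0 rot [ 0. -0. -0.] pos_tool [-0.5 -3.3 -1. ] F [ 0.2 -0.   0.3] grip 60.1 j [ 0.22  0.43  1.87  0.    0.85 -1.12]
```

View pics/w9.png

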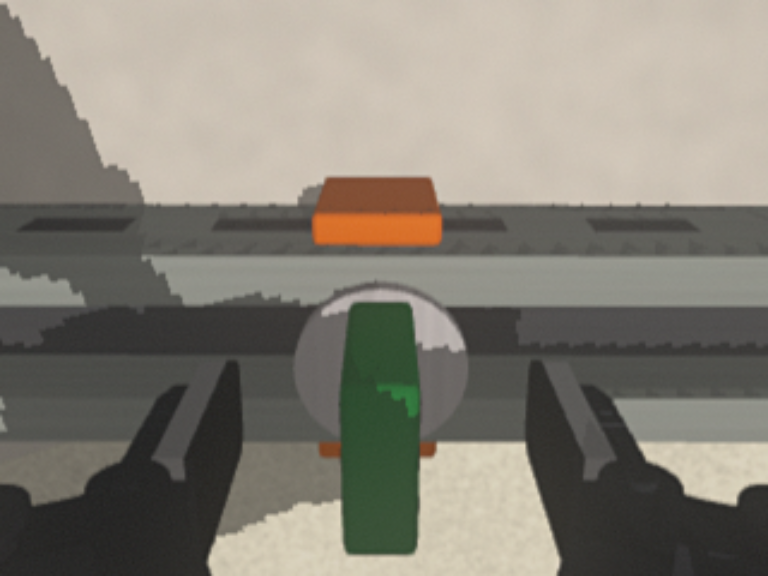

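Released: the wing stands square across the slot, with its centre at crop column 380 and the clips at 378. I'll retreat straight up.

Emit:
step_arm(
  delta_pos=[
    [-8,0,0],
    [-25,0,0],
    [-35,0,0],
    [-35,0,0],
    [-35,0,0],
  ],
  delta_rot=[
    [0,0,0],
    [0,0,0],
    [0,0,0],
    [0,0,0],
    [0,0,0],
  ],
  grip=[60,60,60,60,60],
)

```text
clock: 11.4
ee_pos: [546.3, 167.9, 198.9]
orientation: [0.177, 1.564, -0.178]
force: [0.6, 0.2, -0.2]
grip_width: 60.4
```

Emit:
step_arm(
  delta_pos=[
    [0,0,-35],
    [0,0,-35],
    [0,0,0],
    [0,0,0],
  ],
  delta_rot=[
    [0,0,0],
    [0,0,0],
    [0,0,0],
    [0,0,0],
  ],
  grip=[60,60,60,60],
)

```text
clock: 11.73
ee_pos: [476.6, 183.8, 197.4]
orientation: [0.176, 1.564, -0.176]
force: [0.1, 0.2, 0.3]
grip_width: 60.1
```

```bash
python3 - <<'E'
from h import *
todo((545,165,59.5),77)
st=read_state()
w=capture('wrist');t=capture('top');s=capture('side')
cv2.imwrite('pics/w10.png',w);cv2.imwrite('pics/t10.png',t);cv2.imwrite('pics/s10.png',s)
h=cv2.cvtColor(w,cv2.COLOR_BGR2HSV)
for lo,hi in(((50,90,25),(85,255,255)),((3,150,60),(15,255,255))):
    for c in cv2.findContours(cv2.inRange(h,lo,hi),0,2)[0]:
        if cv2.contourArea(c)>30: print(cv2.boundingRect(c),cv2.minAreaRect(c))
E
```

```text
t 11.73 tcp [476.6 183.8 197.4] yaw 77.1 rot [ 0.1 -0.   0. ] pos_tool [137.9  -3.1  70.9] F [0.1 0.2 0.3] grip 60.1 j [ 0.28  0.13  1.93 -0.    1.09 -1.06]
(312, 256, 15, 33) ((319.0, 272.0), (32.0, 14.0), 90.0)
(305, 219, 28, 7) ((318.5, 222.0), (6.0, 27.0), 90.0)
```

View pics/w10.png

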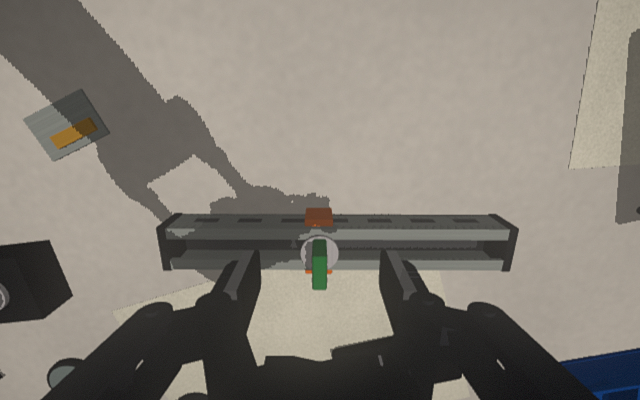

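View pics/s10.png

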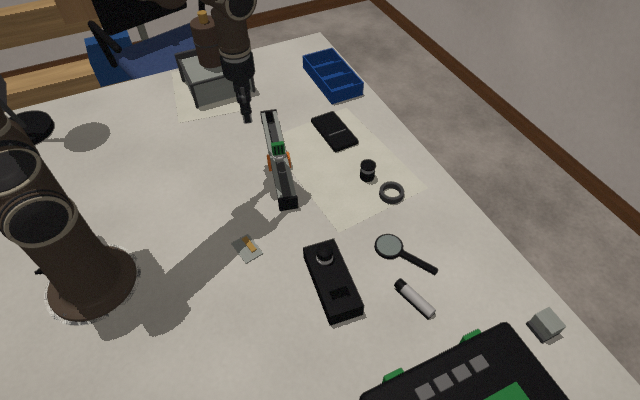

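View pics/t10.png

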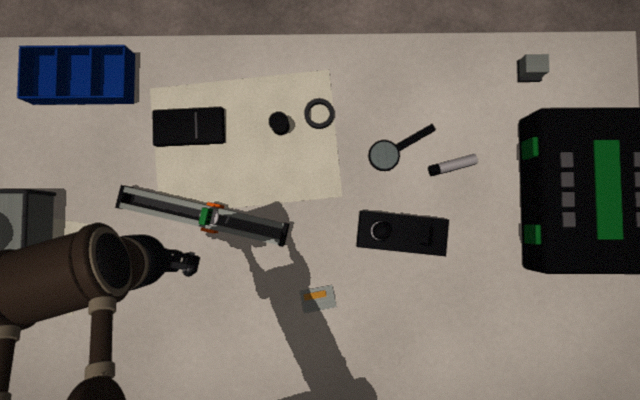

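The anchor stands between the clips and the bystanders look unmoved. One last check on its height and centring before I hand it in.

```bash
python3 - <<'E'
from h import *
w=cv2.imread('pics/w10.png');cv2.imwrite('pics/w10c.png',cv2.resize(w[195:300,260:380],None,fx=5.5,fy=5.5,interpolation=2))
P=np.array
def cent(n):
    i=cv2.imread(f'pics/{n}10.png');h=cv2.cvtColor(i,cv2.COLOR_BGR2HSV);m=cv2.inRange(h,(50,110,40),(80,255,255));k,l,s,c=cv2.connectedComponentsWithStats(m)
    return [c[j] for j in range(1,k) if s[j][4]>25 and 190<c[j][0]<300]
t,s=cent('t'),cent('s');print(t,s)
st=read_state()
rs=[ray('top',t[0]),ray('side',s[0]),ray('wrist',(319,272.5),st)]
print('wing tri top+side',tri(rs[:2]),'all',tri(rs))
c=P([545.,165.5]);
print('pred collar row/rail', [proj('wrist',(545,165.5,z),st).round(1) for z in(45,50,90)])
E
```

```text
[array([203.03571429, 215.95535714])] [array([277.33333333, 147.04385965])]
wing tri top+side [547.30163095 169.88373932  73.49690972] all [548.2538605  166.13124381  81.23538533]
pred collar row/rail [array([316.7, 247.8]), array([316.7, 249.9]), array([316.3, 270. ])]
```

View pics/w10c.png

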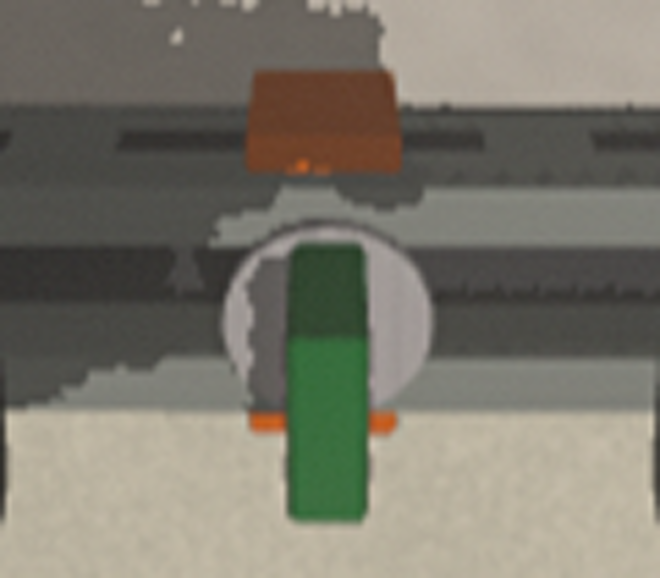

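```bash
python3 -c "
from plant import *
print(close_job())"
```

```text
the job is handed in; nothing more can be done
None
```

The anchor is standing in the rail slot between the orange clips, turned a quarter turn, released, and the job is handed in. `close_job()` gives no verdict. The arm had finished by about 12 s of the 45 s.

**What I did:** I took the anchor from the stand and lowered it with its head along the slot until I felt contact at about 6 N. I then turned it 90° so the head lies across the slot under both lips. After opening the fingers I raised the arm and moved it aside.

**Last checks:**
- **Position:** by the wrist picture, the anchor's axis is about 1 mm from the slot's middle and 1 mm from the clips' middle along the rail.
- **Angle:** the wing looks square across the slot in the same picture.
- **Height:** the arm was at the same height when the collar met the rail as when it sat in the stand (59.6 mm). That fits a seated collar.
- **Bystanders:** in the top and side views they look unmoved. I compared these by eye and did not measure them.

**Disagreements:**
- **Wing position:** triangulating the wing from the top and side views put it about 4 mm farther along the rail than when the wrist view was included. The heights differed by about 8 mm. I blamed partly hidden wing colour and the 2 mm calibration, and relied on the wrist view and the contact height.
- **Sideways force:** during the turn the wrist showed up to about 7 N sideways, probably the neck touching a lip. It went to zero on release.

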